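# Bring the dust extractor's bench controls back on after a trip

### The job

Get the dust extractor running again with the wireless control boxes on the bench: push the tripped breaker's square key fully in, then tip the mains rocker fully over to on by pressing its raised end, then press the small round start button all the way down and let it come back out. Keep to that order and leave the wide mushroom stop button unpressed. Only press, with the fingertips: do not pick up or shove the boxes, and leave the other things on the bench where they are.

Things in the scene. Friction and masses are not known exactly. Their poses are not given: they have to be found in the camera images.
- breaker_box: grey control box 80x80x50 mm with one square key in the middle of its top; stands loose on the bench, 0.6 to 1.3 kg; origin at the centre of its underside, z up. Any of the three boxes may stand at any of three places side by side
- breaker_key_top (a point): centre of the top face of the square 28x28 mm off-white key of the breaker box; 64 mm above the bench when the key is fully out, 56 mm when fully in
- breaker_key (a joint): travel of the square key in m: 0 fully out (tripped), 0.008 fully in (set). It starts at 0 to 0.0015; it needs about 2.5 N to move, has no spring and stays where it is pushed
- mains_box: grey control box 96x72x50 mm with a rocker switch lengthwise along its top; stands loose on the bench, 0.6 to 1.3 kg, turned any way; origin at the centre of its underside, its x axis is the box's and rocker's long direction and points to the rocker end that stands up while the switch is off
- rocker_press_point (a point): point to press, on the upper face of the raised half of the off-white rocker (its axle lies across the box centre, 55 mm above the bench; each half is 34 mm long, 32 mm wide, the two form a shallow V). The point is 26 mm from the axle along that half: 65 mm above the bench when off, 55 mm when on, where that half lies level and the other stands up
- mains_rocker (a joint): angle of the rocker in rad: 0 off, 0.40 fully on. It starts at 0 to 0.04; about 2.5 N at the press point moves it and it stays where it is left
- station_box: grey control box 70x140x50 mm with two round buttons 74 mm apart on its top: the small start button on its +y half, the wide mushroom stop button on its -y half; stands loose on the bench, 0.8 to 1.5 kg; origin at the centre of its underside, z up
- start_button_top (a point): centre of the flat top of the small round off-white start button, 30 mm across; 63 mm above the bench when out, 56 mm when fully down
- start_button (a joint): travel of the start button in m: 0 out, 0.007 fully down; a spring pushes it back (1.6 N to begin, 4.4 N fully down)
- stop_button_top (a point): top centre of the wide off-white mushroom stop button, 44 mm across, 76.5 mm above the bench; not to be pressed
- stop_button (a joint): travel of the stop button in m: 0 out, 0.007 fully down; same spring as the start button
- wrench_13: combination spanner lying flat, 28x197x8 mm, between two boxes; bystander, loose; origin at the centre of its underside
- chisel_12: chisel with a handle, lying, 27x225x21 mm, between two boxes; bystander, loose; origin at the centre of its underside
- tape_measure: tape measure, 39x86x60 mm, at the front edge of the bench; bystander, loose; origin at the centre of its underside
- jar_screws: jar of screws, 68 mm across, 94 mm high, at the back; bystander, loose; origin at the centre of its underside
- wood_glue: glue bottle, 71 mm across, 180 mm high, at the back; bystander, loose; origin at the centre of its underside
- masking_tape: roll of masking tape lying flat, 96 mm across, 25 mm high, at the back; bystander, loose; origin at the centre of its underside
- oil_can: oil can with a spout, 76 mm across, 156 mm high, at the back; bystander, loose; origin at the centre of its underside
- mug: mug, 83x110x86 mm, at the back right; bystander, loose; origin at the centre of its underside

How it is judged:
On the way, in this order (a step that is already met when the one before it is completed fails the run):
1. the breaker key is pushed in (value of joint breaker_key above 0.006 m), for 0.1 s.
2. the mains rocker is tipped to on (value of joint mains_rocker above 0.33 rad), for 0.1 s.
3. the start button is pressed down (value of joint start_button above 0.005 m), for 0.1 s.
At the end, for the whole second after the job is handed in: Breaker key in by more than 6 of its 8 mm, rocker beyond 0.33 of its 0.40 rad, start and stop buttons back out to within 1.5 mm; the boxes upright, at rest, on the bench and within 30 mm of where they stood; every bystander within 20 mm of where it stood (value of joint breaker_key above 0.006 m and value of joint mains_rocker above 0.33 rad and value of joint each of start_button, stop_button below 0.0015 m and height (world z) of each of breaker_box, mains_box, station_box below 0.006 m and angle between each of breaker_box, mains_box, station_box's own z axis and vertical below 0.1 rad and distance of each of breaker_box, mains_box, station_box from where it was at the start of the episode below 0.03 m and linear speed of each of breaker_box, mains_box, station_box below 0.02 m/s and distance of each of wrench_13, chisel_12, tape_measure, jar_screws, wood_glue, masking_tape, oil_can, mug from where it was at the start of the episode below 0.02 m); the robot touches nothing.
It fails at once if the rocker is switched on before the breaker key is in (value of joint mains_rocker above 0.25 rad and value of joint breaker_key below 0.0055 m).
It fails at once if the start button is pressed before breaker and mains are on (value of joint start_button above 0.003 m and (value of joint breaker_key below 0.0055 m or value of joint mains_rocker below 0.3 rad)).
It fails at once if the stop button is pressed (value of joint stop_button above 0.003 m).
It fails at once if a control box is lifted or shoved by more than 30 mm (height (world z) of any of breaker_box, mains_box, station_box above 0.012 m or distance of any of breaker_box, mains_box, station_box from where it was at the start of the episode above 0.03 m).
It fails at once if a bystander is moved by more than 20 mm (distance of any of wrench_13, chisel_12, tape_measure, jar_screws, wood_glue, masking_tape, oil_can, mug from where it was at the start of the episode above 0.02 m).
It also fails if it takes over 40 s, if anything falls off the work surface, if the arm or the gripper's body presses on something with over 40 N, if the wrist force passes 120 N, or if a joint passes its speed limit or range.

### The arm

A 6-joint arm with a two-finger parallel gripper is mounted at the origin on a cart in front of the work surface, level with it; the furniture and walls round the work are solid. World frame = base frame: x ahead of the robot, y to its left, z up, the work surface at z = 0. Lengths are in m, angles in rad, forces in N, time in s.
With the tool pointing down it reaches from about 0.25 to 0.725 m from the base axis. Payload 4 kg.
Tool frame: the origin (TCP) lies on the centre line of the jaws, within the pads' length; the fingertips stand 17 mm ahead of it and the grasp point (between the pads) lies 2 mm behind it; z points along the fingers, y is the line along which they close (so a half turn about z gives the same grasp; the last joint's range is limited). The gripper opens to 85 mm and grips with 20 to 120 N. Pads are 22 mm wide; open, the fingers measure 114 mm over their backs; the gripper's body (76 mm by 85 mm) begins 54 mm behind the grasp point. The pads swing forward as they close: fully open they stand 13 mm farther back than shut.
Start: joints at [1.11, 0.241, 0.005, 1.335, 0, 1.571], TCP at [0.222, 0.448, 0.248] pointing down, gripper open.
Joint ranges: [-2.72, 2.72], [-1.05, 1.87], [-1.09, 1.28], [-1.99, 2.15], [-1.42, 1.44], [-3.14, 3.14]. Speed limits (rad/s): [2.79, 2.79, 3.14, 3.14, 3.14, 3.14].

### API

Orientations are given as a unit quaternion [x, y, z, w].
In Python, from workcell import get_obs, imaging, order gives the robot as it stands.
- The arm moves only by the tool apply_moves, never from a script. Its argument "targets" is a list that holds one entry, the list of rows, each a list of 5 numbers: the shift along the world's x, y, z in units of 40 mm (1.0 is 40 mm), then the turn about the world's z in degrees, then the gripper command: -1 is shut, 1 is fully open, values between are in proportion. In form: [[[dx, dy, dz, turn, fingers], ...]]. A call has 1 to 8 rows; each row shifts and turns the commanded pose from where the row before left it; what a row does not reach is not made up. A row lasts 1/12 s, in which the tool goes at most 41.7 mm and 7.16 degrees, less where a joint would pass 70% of its speed; a pose out of reach is approached as far as the arm can. A call is refused whole if a number of a shift passes 1 or a number of a turn 7.16, either way. A call with a gripper value outside its range is refused whole. The fingers move at their own pace and stop on an object; the grip force is fixed at half the most. Time passes only in rows, so rows that do not move let the fingers close. It gives the time, the measured TCP pose, the force, the opening and the grip force at its end, in the units of the state.
- get_obs(): the state, without advancing time (a new reading comes with each control period).
- imaging.camera(name): name is "scene" or "side" or "wrist"; returns (picture, depth): 420x560x3 uint8, blue, green, red; 420x560 float32, m along the optical axis (not along the pixel's ray), 0 where there is no reading.
- imaging.get_calibration(name): a dict with "camera_matrix" (3x3 intrinsics, pixels), "eye" and "rotation" of the camera in the world; the wrist camera has in their place "hand_eye" (4x4, takes a point from camera to tool coordinates, whose origin is the TCP and whose axes are the flange's). Camera axes: x right, y down, z forward; pixel columns grow to the right and rows downward; lengths in m; the calibration is good to about 2 mm. A picture is of the moment at which its call begins: read the wrist's pose just before it. get_calibration takes no time and is no camera call.
- order.job_done(): hands the job in; it is judged then, once.
The state is a dict: "clock": time; "joint_pos": joint angles; "joint_vel": joint speeds; "tau": joint torques, N m; "eef_pos": TCP position; "tool_rot": TCP orientation; "ft_force": force on the tool from outside, world axes, zero at the start; "ft_torque": the same for the moment, N m; "grip_width": finger opening in m; "grasp_force": force on a finger pad.
Only numpy, scipy, OpenCV 4.12 (cv2) and the standard library are available. Lean on these libraries where they do the work, as an engineer would, in place of code of your own. Each camera call takes 0.05 s, during which the arm holds its last target. There are 200 camera calls.

## Working session

There is one attempt and no reset: what is moved stays moved. The work goes in short steps, Python scripts to look and compute and a tool call to move; the robot and the scene stay as the last step left them, time stands still between calls to the robot, and variables do not carry over. Pictures are saved under pics/ and viewed, at most 10 in all, crops included, and the job is handed in when it is done.

Besides the shell and the picture viewer there is one more tool, called after "Call:" as name([rows], argument=value, ...), one row to a line, values as JSON. apply_moves: Moves the arm, as the interface text tells. Its arguments: {"type":"object","properties":{"targets":{"type":"array","items":{"type":"array","items":{"type":"array","items":{"type":"number"}}}}},"required":["targets"]}

```bash
mkdir -p pics; cat > h.py <<'E'
import numpy as np, cv2
from workcell import get_obs, imaging, order
def cloud(name):
    im,d=imaging.camera(name); c=imaging.get_calibration(name); K=np.array(c["camera_matrix"])
    v,u=np.mgrid[:420,:560]
    P=np.stack([(u-K[0,2])/K[0,0]*d,(v-K[1,2])/K[1,1]*d,d],-1)
    W=P@np.array(c["rotation"]).T+np.array(c["eye"]); W[d==0]=np.nan
    return im,W
E
python3 - <<'E'
from h import *
for n in("scene","side"):
    im,W=cloud(n); cv2.imwrite(f"pics/{n}.png",cv2.resize(im,(784,588))); np.savez(f"{n}.npz",im=im,W=W); c=imaging.get_calibration(n); print(n,np.round(c["eye"],3),np.round(c["rotation"],2).tolist())
print(get_obs())
E
```

```text
Traceback (most recent call last):
  File "h.py", line 7, in cloud
    W=P@np.array(c["rotation"]).T+np.array(c["eye"]); W[d==0]=np.nan
      ~^~~~~~~~~~~~~~~~~~~~~~~~~~
ValueError: matmul: Input operand 1 has a mismatch in its core dimension 0, with gufunc signature (n?,k),(k,m?)->(n?,m?) (size 4 is different from 3)
```

```bash
sed -i 's/np.array(c\["rotation"\]).T/R.from_quat(c["rotation"]).as_matrix().T/; 1a from scipy.spatial.transform import Rotation as R' h.py
python3 - <<'E'
from h import *
for n in("scene","side"):
    im,W=cloud(n); cv2.imwrite(f"pics/{n}.png",cv2.resize(im,(784,588))); np.savez(f"{n}.npz",im=im,W=W); c=imaging.get_calibration(n); print(n,np.round(c["eye"],3),c["rotation"])
    z=W[...,2]; print(np.nanpercentile(z,[1,10,50,90]))
print(get_obs())
E
```

```text
scene [0.01  0.753 1.147] [-0.29814148  0.89350972 -0.32080488  0.09917799]
[-0.84074313 -0.03612099  0.29594096  0.68460922]
side [0.052 0.825 0.442] [-0.21925412  0.80125048 -0.53650953  0.14860292]
[-0.69108506 -0.10301389  0.05653057  0.42464969]
{'clock': 0.15, 'joint_pos': array([ 1.11000144e+00,  2.41270575e-01,  4.01984172e-03,  1.33517831e+00,
       -1.42140207e-05,  1.57080819e+00]), 'joint_vel': array([-0.00023366, -0.00205568,  0.00320346, -0.00155069,  0.0001861 ,
       -0.0005758 ]), 'tau': array([-1.65367528e-03, -3.72633970e+01,  2.52638716e+01,  1.23386181e-02,
       -9.91356569e-05,  1.03004687e-06]), 'eef_pos': array([0.22213375, 0.44744497, 0.24759683]), 'tool_rot': array([ 2.28370173e-01,  9.73574033e-01, -7.96408907e-04, -1.79502893e-04]), 'ft_force': array([-0.3368803 , -0.46155347,  0.28030214]), 'ft_torque': array([0.04930095, 0.02181506, 0.03779479]), 'grasp_force': 0.0, 'grip_width': 0.08525163229172546}
```

View pics/scene.png

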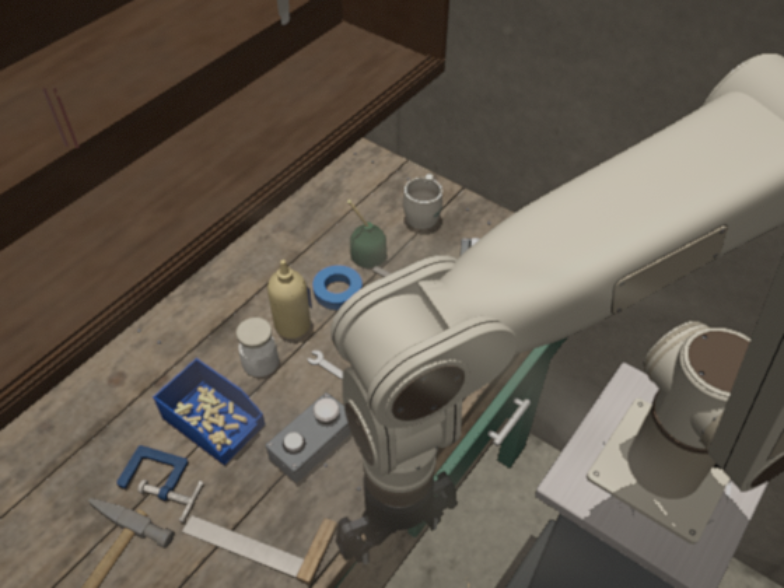

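View pics/side.png

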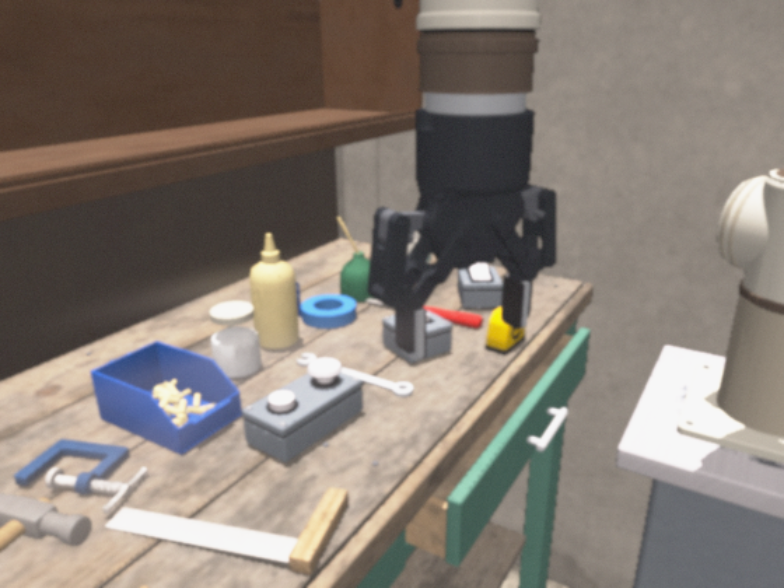

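The scene view shows the station box at (310,435), with the start button at (293,441) and stop at (326,409); the arm hides the others. The side view shows the station box at (305,410), a middle box at (417,335), and the right box at (480,285).

```bash
python3 - <<'E'
from h import *
W=np.load("side.npz")["W"]
for n,(u,v) in dict(start=(282,399),stop=(324,366),mid=(440,335),right=(480,272),rightbody=(480,297),midfront=(400,350),glue=(275,300),tape=(505,335)).items():
    u,v=int(u/1.4),int(v/1.4); print(n,np.round(np.nanmedian(W[v-1:v+2,u-1:u+2].reshape(-1,3),0),3))
c=imaging.get_calibration("wrist");print(c)
E
```

```text
start [0.491 0.361 0.063]
stop [0.485 0.291 0.076]
mid [0.439 0.064 0.035]
right [ 0.483 -0.176  0.056]
rightbody [ 0.464 -0.134  0.023]
midfront [0.489 0.101 0.013]
glue [0.665 0.173 0.085]
tape [0.359 0.007 0.032]
{'camera_matrix': array([[313.70104303,   0.        , 281.6981069 ],
       [  0.        , 313.70104303, 209.44725154],
       [  0.        ,   0.        ,   1.        ]]), 'hand_eye': array([[-7.54690389e-04, -9.55189307e-01, -2.95994625e-01,
         7.47884757e-02],
       [ 9.99999437e-01, -9.41626855e-04,  4.89001920e-04,
        -2.13085243e-05],
       [-7.45805893e-04, -2.95994089e-01,  9.55189480e-01,
        -1.25817700e-01],
       [ 0.00000000e+00,  0.00000000e+00,  0.00000000e+00,
         1.00000000e+00]])}
```

Call:
apply_moves([
  [[0.5,-0.9,0.5,0,-1],[0.5,-0.9,0.5,0,-1],[0.5,-0.9,0.5,0,-1],[0.5,-0.9,0,0,-1],[0,-0.9,0,0,-1],[0,-0.9,0,0,-1],[0,-0.9,0,0,-1],[0,-0.9,0,0,-1]],
])

```text
clock: 0.82
eef_pos: [0.2965, 0.1678, 0.3027]
tool_rot: [0.228, 0.974, -0.0, -0.0]
ft_force: [1.2, -1.1, 0.4]
grip_width: 0.0005
grasp_force: 0.0
```

```bash
cat >> h.py <<'E'
def wrist():
    o=get_obs(); im,d=imaging.camera("wrist"); c=imaging.get_calibration("wrist"); K=c["camera_matrix"]
    v,u=np.mgrid[:420,:560]
    P=np.stack([(u-K[0,2])/K[0,0]*d,(v-K[1,2])/K[1,1]*d,d],-1)
    H=c["hand_eye"]; P=P@H[:3,:3].T+H[:3,3]
    W=P@R.from_quat(o["tool_rot"]).as_matrix().T+o["eef_pos"]; W[d==0]=np.nan
    return im,W
E
python3 - <<'E'
from h import *
im,W=wrist(); np.savez("w1.npz",im=im,W=W); cv2.imwrite("pics/w1.png",cv2.resize(im,(784,588)))
im,W=cloud("side"); np.savez("side2.npz",im=im,W=W)
E
```

```text
(no output)
```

View pics/w1.png

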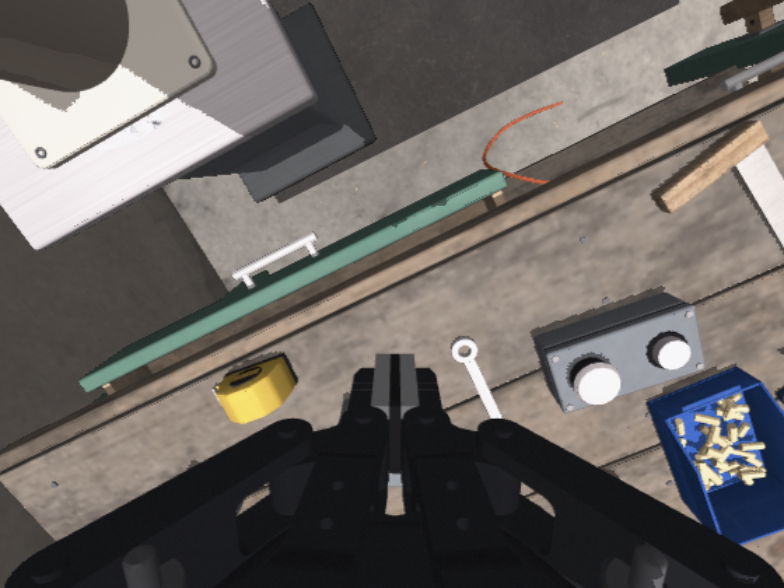

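The wrist view shows the station box's stop at (597,383), start at (670,350), but the gripper hides the middle box. I'll turn the wrist so the camera looks from the far side.

Call:
apply_moves([
  [[0.3,-0.7,0.4,-7,-1],[0.3,-0.7,0.4,-7,-1],[0.3,-0.7,0.4,-7,-1],[0.3,-0.7,0.4,-7,-1],[0.3,-0.7,0.3,-7,-1],[0.3,-0.7,0,-7,-1],[0,-0.5,0,-7,-1],[0,0,0,-7,-1]],
])

```text
clock: 1.58
eef_pos: [0.3699, -0.0208, 0.3787]
tool_rot: [0.663, 0.749, -0.0, 0.0]
ft_force: [-0.2, 0.0, -0.1]
grip_width: -0.0005
grasp_force: 0.0
```

Call:
apply_moves([
  [[0,0,0,-7,-1],[0,0,0,-7,-1],[0,0,0,-7,-1],[0,0,0,-7,-1],[0,0,0,-7,-1],[0,0,0,-7,-1],[0,0,0,-7,-1],[0,0,0,-7,-1]],
])

```text
clock: 2.25
eef_pos: [0.3693, -0.0178, 0.3786]
tool_rot: [0.936, 0.353, -0.0, -0.0]
ft_force: [-0.7, -0.3, 0.0]
grip_width: -0.0002
grasp_force: 0.0
```

```bash
python3 - <<'E'
from h import *
o=get_obs(); print(o["joint_pos"],o["eef_pos"])
im,W=wrist(); np.savez("w2.npz",im=im,W=W); cv2.imwrite("pics/w2.png",cv2.resize(im,(784,588)))
E
```

```text
[-4.85475111e-02 -4.10167349e-02  2.28212749e-02  1.63503138e+00
  3.28823500e-04  2.37221007e+00] [ 0.36927942 -0.01784738  0.37863808]
```

View pics/w2.png

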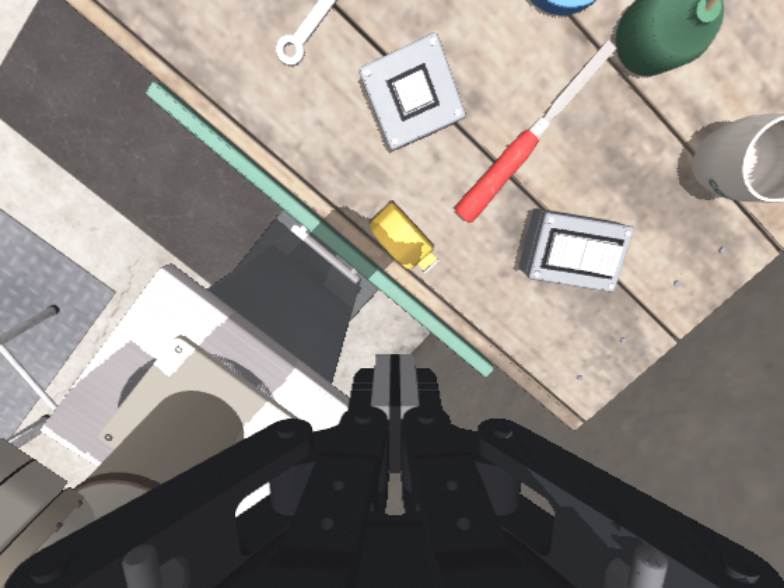

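The middle box is the breaker, with its key at (413,92). The right one is the mains box, with the rocker from (550,248) to (622,260) and its axle line near 585.

```bash
python3 - <<'E'
from h import *
def blob(im,W,u,v,r,zlo,zhi,thr=200):
    g=im.min(2); m=np.zeros(g.shape,bool); u,v=int(u/1.4),int(v/1.4)
    m[v-r:v+r,u-r:u+r]=1; m&=(g>thr)&(W[...,2]>zlo)&(W[...,2]<zhi); return W[m]
for f in("w2","w1","side"):
    D=np.load(f+".npz"); im,W=D["im"],D["W"]
    if f=="w2":
        P=blob(im,W,413,92,22,.058,.072); print("key",len(P),np.median(P,0),(P.min(0)+P.max(0))/2)
        P=blob(im,W,586,255,34,.05,.08,180); c=P.mean(0); _,_,V=np.linalg.svd(P[:,:2]-c[:2]); ax=V[0]; print("rocker",len(P),c,ax)
        s=(P[:,:2]-c[:2])@ax
        for a in np.arange(-.04,.04,.008):
            k=(s>=a)&(s<a+.008)
            if k.any(): print(round(a+.004,3),k.sum(),np.round(np.median(P[k],0),4))
        # box top
        vv,uu=np.mgrid[:420,:560]
        for nm,(u,v) in dict(brk=(413,92),mains=(576,252)).items():
            k=(abs(uu-u/1.4)<48)&(abs(vv-v/1.4)<48)&(W[...,2]>.042)&(W[...,2]<.075)
            r=cv2.minAreaRect(W[k][:,:2].astype(np.float32)*1000); print(nm,r,cv2.boxPoints(r).round().tolist())
    if f=="w1":
        for nm,u,v,a,b in(("start",673,352,.055,.07),("stop",600,383,.068,.085)):
            P=blob(im,W,u,v,18,a,b,150); print(nm,len(P),np.median(P,0),(P.min(0)+P.max(0))/2,np.ptp(P,0))
    if f=="side":
        P=W.reshape(-1,3); 
        for a,b in((.0595,.067),(.073,.08)):
            k=(P[:,2]>a)&(P[:,2]<b)&(abs(P[:,0]-.49)<.05)&(abs(P[:,1]-.33)<.08); print(k.sum(),np.median(P[k],0))
E
```

```text
key 491 [0.48194385 0.05806143 0.06311785] [0.48202522 0.05787697 0.06311336]
rocker 1680 [ 0.48446538 -0.17826829  0.05566755] [ 0.43021283 -0.90272749]
-0.036 82 [ 0.4711 -0.1474  0.0509]
-0.028 174 [ 0.4695 -0.1546  0.0558]
-0.02 157 [ 0.4742 -0.1612  0.0554]
-0.012 161 [ 0.4761 -0.1689  0.0549]
-0.004 159 [ 0.4828 -0.1743  0.0548]
0.004 185 [ 0.4872 -0.1816  0.0557]
0.012 180 [ 0.4903 -0.1892  0.0589]
0.02 191 [ 0.4943 -0.1958  0.0623]
0.028 179 [ 0.4985 -0.2024  0.0651]
0.036 52 [ 0.5191 -0.205   0.0507]
brk ((482.0533752441406, 58.12019348144531), (80.16584777832031, 80.09469604492188), 64.39002227783203) [[429.0, 39.0], [501.0, 5.0], [535.0, 77.0], [463.0, 112.0]]
mains ((483.04388427734375, -178.3641357421875), (72.08451843261719, 96.58419799804688), 32.16154098510742) [[427.0, -157.0], [478.0, -238.0], [539.0, -200.0], [488.0, -118.0]]
start 371 [0.49613493 0.35254525 0.06335311] [0.49649246 0.35262781 0.06347714] [0.02955617 0.02863427 0.00422109]
stop 766 [0.48513987 0.27818674 0.07467946] [0.48850193 0.27909071 0.0734384 ] [0.04078073 0.04136499 0.01065278]
185 [0.49243767 0.35724967 0.06300913]
165 [0.48602795 0.28599456 0.07505105]
```

Call:
apply_moves([
  [[0.4,0.27,-0.8,0,-1],[0.4,0.27,-0.8,0,-1],[0.4,0.27,-0.8,0,-1],[0.4,0.27,-0.8,0,-1],[0.4,0.27,-0.8,0,-1],[0.4,0.27,-0.8,0,-1],[0.4,0.27,-0.8,0,-1],[0,0,-0.4,0,-1]],
])

```text
clock: 2.97
eef_pos: [0.4818, 0.0593, 0.1347]
tool_rot: [0.934, 0.358, -0.001, -0.001]
ft_force: [-0.3, 0.2, -0.9]
grip_width: 0.0003
grasp_force: 0.0
```

Call:
apply_moves([
  [[0,0,0,0,-1],[0,0,0,0,-1],[0,0,0,0,-1]],
])

```text
clock: 3.22
eef_pos: [0.4815, 0.0574, 0.14]
tool_rot: [0.935, 0.356, 0.001, 0.0]
ft_force: [-0.1, -0.5, 1.0]
grip_width: 0.0004
grasp_force: 0.0
```

Call:
apply_moves([
  [[0,0,-0.5,0,-1],[0,0,-0.5,0,-1],[0,0,-0.3,0,-1],[0,0,-0.1,0,-1],[0,0,-0.1,0,-1],[0,0,-0.1,0,-1],[0,0,0,0,-1],[0,0,0,0,-1]],
])

```text
clock: 3.88
eef_pos: [0.4817, 0.0572, 0.0759]
tool_rot: [0.935, 0.355, 0.001, 0.0]
ft_force: [-0.6, 0.2, -0.2]
grip_width: -0.0001
grasp_force: 0.0
```

Call:
apply_moves([
  [[0,0,-0.05,0,-1],[0,0,-0.05,0,-1],[0,0,0,0,-1],[0,0,0,0,-1]],
])

```text
clock: 4.22
eef_pos: [0.4819, 0.0572, 0.073]
tool_rot: [0.935, 0.355, 0.001, 0.0]
ft_force: [-3.2, -1.0, 12.9]
grip_width: -0.0
grasp_force: 6.5
```

Call:
apply_moves([
  [[0,0,0.6,0,-1],[0,0,0.9,0,-1],[0.05,-0.8,0.5,0,-1],[0.06,-0.9,0,0,-1],[0.06,-0.9,0,0,-1],[0.06,-0.9,0,0,-1],[0.06,-0.9,0,0,-1],[0.06,-0.9,0,0,-1]],
])

```text
clock: 4.88
eef_pos: [0.495, -0.1565, 0.1512]
tool_rot: [0.935, 0.355, 0.0, 0.0]
ft_force: [0.9, 0.0, -0.1]
grip_width: 0.0002
grasp_force: 0.0
```

Call:
apply_moves([
  [[0,-0.9,0,0,-1],[0,-0.2,0,0,-1],[0,0,0,0,-1],[0,0,0,0,-1]],
])

```text
clock: 5.22
eef_pos: [0.4946, -0.1987, 0.1506]
tool_rot: [0.935, 0.355, -0.0, -0.001]
ft_force: [0.0, -0.0, -0.5]
grip_width: -0.0001
grasp_force: 0.0
```

```bash
python3 - <<'E'
from h import *
im,W=wrist(); z=W[...,2]
k=(np.hypot(W[...,0]-.482,W[...,1]-.058)<.01); print("key",k.sum(),np.median(W[k],0) if k.any() else 0)
k=(np.hypot(W[...,0]-.483,W[...,1]+.1784)<.06)&(z>.042)&(z<.07); P=W[k]; print(k.sum(),cv2.minAreaRect(P[:,:2].astype(np.float32)*1000))
cv2.imwrite("pics/w3.png",im)
E
```

```text
key 0 0
11264 ((483.7251281738281, -179.0043182373047), (72.08680725097656, 96.17455291748047), 32.01942443847656)
```

View pics/w3.png

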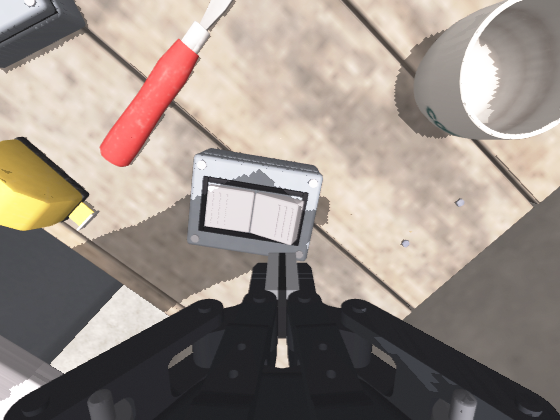

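The mains rocker is seen at (205–302, 185–245) in the wrist view, with its raised half to the right, below the fingertips at (282,255). The box hasn't moved.

Call:
apply_moves([
  [[0.05,-0.04,-0.7,0,-1],[0,0,-0.6,0,-1],[0,0,-0.3,0,-1],[0,0,-0.1,0,-1],[0,0,-0.1,0,-1],[0,0,-0.1,0,-1],[0,0,0,0,-1],[0,0,0,0,-1]],
])

```text
clock: 5.93
eef_pos: [0.4978, -0.2004, 0.0757]
tool_rot: [0.935, 0.355, 0.001, 0.001]
ft_force: [0.4, -0.6, 0.7]
grip_width: -0.0002
grasp_force: 0.0
```

Call:
apply_moves([
  [[0,0,-0.04,0,-1],[0,0,0,0,-1],[0,0,0,0,-1],[0,0,0,0,-1]],
])

```text
clock: 6.27
eef_pos: [0.4979, -0.2007, 0.074]
tool_rot: [0.935, 0.355, 0.001, 0.001]
ft_force: [1.4, 0.6, 2.3]
grip_width: -0.0001
grasp_force: 0.9
```

Call:
apply_moves([
  [[0,0,-0.05,0,-1],[0,0,0,0,-1],[0,0,-0.03,0,-1],[0,0,0,0,-1],[0,0,0,0,-1]],
])

```text
clock: 6.68
eef_pos: [0.4979, -0.2008, 0.0718]
tool_rot: [0.935, 0.355, 0.001, 0.001]
ft_force: [-0.3, 1.5, 10.3]
grip_width: 0.0001
grasp_force: 5.3
```

Call:
apply_moves([
  [[0,0,0.5,0,-1],[0,0,1,0,-1],[0,0,1,0,-1],[-0.2,0.5,0.8,0,-1],[-0.4,0.6,0.7,0,-1],[-0.4,0.6,0.7,0,-1],[-0.4,0.6,0.7,0,-1],[-0.4,0.6,0.7,0,-1]],
])

```text
clock: 7.35
eef_pos: [0.4232, -0.0836, 0.3147]
tool_rot: [0.935, 0.355, -0.001, -0.0]
ft_force: [0.5, 0.4, 0.9]
grip_width: -0.0001
grasp_force: 0.0
```

Call:
apply_moves([
  [[-0.4,0.7,0.6,0,-1],[-0.4,0.7,0.6,0,-1],[-0.4,0.7,0,0,-1],[0,0,0,0,-1],[0,0,0,0,-1]],
])

```text
clock: 7.77
eef_pos: [0.3761, 0.0004, 0.3624]
tool_rot: [0.934, 0.357, 0.0, 0.0]
ft_force: [0.5, -0.5, 0.5]
grip_width: -0.0001
grasp_force: 0.0
```

```bash
python3 - <<'E'
from h import *
print(get_obs()["eef_pos"],get_obs()["joint_pos"][[0,5]])
im,W=wrist(); z=W[...,2]; med=lambda x,y,r:(lambda k:(k.sum(),np.median(W[k],0).round(4)))(np.hypot(W[...,0]-x,W[...,1]-y)<r)
print("key",med(.482,.058,.01))
a=np.array([.53,-.848])
for s in(-.026,-.013,0,.013,.026): print(s,med(.4837+a[0]*s,-.179+a[1]*s,.004))
S=cloud("side")[1].reshape(-1,3)
for nm,W2 in(("w",W.reshape(-1,3)),("side",S),("scene",cloud("scene")[1].reshape(-1,3))):
  for c,h in(((.482,.058),.06),((.484,-.179),.06),((.49,.318),.085)):
    k=(np.hypot(W2[:,0]-c[0],W2[:,1]-c[1])<h)&(W2[:,2]>.043)&(W2[:,2]<.053)
    if k.sum()>50: print(nm,k.sum(),cv2.minAreaRect(W2[k][:,:2].astype(np.float32)*1000))
  for a_,b in((.0595,.067),(.0735,.08)):
    k=(W2[:,2]>a_)&(W2[:,2]<b)&(abs(W2[:,0]-.49)<.045)&(abs(W2[:,1]-.32)<.08)
    if k.any(): print(nm,k.sum(),W2[k].mean(0).round(4))
E
```

```text
[0.37611491 0.00039851 0.36235495] [1.51098527e-03 2.41405631e+00]
key (np.int64(209), array([0.4818, 0.0581, 0.0568]))
-0.026 (np.int64(21), array([ 0.4701, -0.1567,  0.0665]))
-0.013 (np.int64(18), array([ 0.477 , -0.1679,  0.061 ]))
0 (np.int64(21), array([ 0.4833, -0.1787,  0.0558]))
0.013 (np.int64(24), array([ 0.4909, -0.1896,  0.055 ]))
0.026 (np.int64(26), array([ 0.4969, -0.2011,  0.0551]))
w 3408 ((482.094970703125, 58.06309127807617), (80.13639068603516, 80.11512756347656), 64.27793884277344)
w 2083 ((483.163818359375, -178.6117401123047), (72.14432525634766, 96.60520935058594), 32.12263488769531)
side 598 ((480.23089599609375, 61.96507263183594), (80.34876251220703, 81.6055679321289), 64.04705047607422)
side 294 ((481.6426086425781, -173.89923095703125), (71.65798950195312, 97.87362670898438), 32.321937561035156)
side 1571 ((491.2865295410156, 320.0467834472656), (140.33302307128906, 72.63973999023438), 84.41590118408203)
side 179 [0.4924 0.3519 0.0629]
side 142 [0.4859 0.2849 0.0754]
scene 546 ((480.5877990722656, 58.4168586730957), (82.91008758544922, 81.69139099121094), 66.22797393798828)
scene 329 ((482.2127685546875, -178.67181396484375), (70.75545501708984, 100.49974060058594), 32.21038055419922)
scene 1036 ((490.92120361328125, 315.9181823730469), (141.11997985839844, 71.83656311035156), 84.33136749267578)
scene 121 [0.4937 0.3506 0.0636]
scene 166 [0.4859 0.28   0.0764]
```

The key is at 56.8 mm (in) and the pressed half of the rocker is level at 55 mm (on). Both boxes are unmoved. Next is the start button at about (0.4955, 0.3525).

Call:
apply_moves([
  [[0.3,0.85,0,5,-1],[0.3,0.85,0,5,-1],[0.3,0.85,0,5,-1],[0.3,0.85,0,5,-1],[0.3,0.85,0,5,-1],[0.3,0.85,0,5,-1],[0.3,0.85,0,5,-1],[0.3,0.85,0,5,-1]],
])

```text
clock: 8.58
eef_pos: [0.4743, 0.2721, 0.3605]
tool_rot: [0.756, 0.654, -0.001, -0.0]
ft_force: [0.9, -0.5, -0.2]
grip_width: -0.0
grasp_force: 0.0
```

Call:
apply_moves([
  [[0.3,0.8,-0.3,0,-1],[0.3,0.8,-0.3,0,-1],[0,0.3,-0.9,0,-1],[0,0,-0.9,0,-1],[0,0,-0.9,0,-1],[0,0,-0.9,0,-1],[0,0,0,0,-1],[0,0,0,0,-1]],
])

```text
clock: 9.25
eef_pos: [0.4961, 0.3455, 0.1909]
tool_rot: [0.758, 0.653, -0.004, -0.0]
ft_force: [0.2, 0.9, -0.3]
grip_width: -0.0001
grasp_force: 0.0
```

Call:
apply_moves([
  [[0,0.17,-0.6,0,-1],[0,0,-0.8,0,-1],[0,0,-0.8,0,-1],[0,0,-0.4,0,-1],[0,0,0,0,-1],[0,0,0,0,-1]],
])

```text
clock: 9.75
eef_pos: [0.4987, 0.3548, 0.0921]
tool_rot: [0.757, 0.653, 0.001, 0.0]
ft_force: [0.5, 0.0, 0.9]
grip_width: 0.0001
grasp_force: 0.0
```

Call:
apply_moves([
  [[-0.07,-0.05,-0.1,0,-1],[0,0,-0.1,0,-1],[0,0,-0.1,0,-1],[0,0,-0.08,0,-1],[0,0,-0.05,0,-1],[0,0,0,0,-1],[0,0,0,0,-1]],
])

```text
clock: 10.33
eef_pos: [0.4953, 0.353, 0.0739]
tool_rot: [0.757, 0.653, 0.001, 0.0]
ft_force: [2.5, 1.1, 4.5]
grip_width: 0.0002
grasp_force: 1.9
```

Call:
apply_moves([
  [[0,0,-0.06,0,-1],[0,0,-0.03,0,-1],[0,0,0,0,-1],[0,0,0,0,-1],[0,0,0,0,-1]],
])

```text
clock: 10.75
eef_pos: [0.4953, 0.353, 0.0728]
tool_rot: [0.757, 0.653, 0.002, 0.0]
ft_force: [-2.2, -1.8, 17.0]
grip_width: 0.0001
grasp_force: 8.6
```

The button is firmly bottomed. Lifting off and checking.

Call:
apply_moves([
  [[0,0,0.3,0,-1],[0,0,0.8,0,-1],[0,0,0.9,0,-1],[0,0,0.9,0,-1],[-0.3,0,0.9,0,-1],[-0.3,0,0.5,0,-1],[0,0,0,0,-1],[0,0,0,0,-1]],
])

```text
clock: 11.42
eef_pos: [0.4697, 0.3526, 0.2423]
tool_rot: [0.757, 0.654, 0.001, -0.0]
ft_force: [0.3, 0.3, -0.5]
grip_width: 0.0001
grasp_force: 0.0
```

```bash
python3 - <<'E'
from h import *
for n in("side","scene"):
  im,W=cloud(n); cv2.imwrite(f"pics/{n}_end.png",im); W2=W.reshape(-1,3)
  for c,h in(((.482,.058),.06),((.484,-.179),.06),((.49,.318),.085)):
    k=(np.hypot(W2[:,0]-c[0],W2[:,1]-c[1])<h)&(W2[:,2]>.043)&(W2[:,2]<.053)
    if k.sum()>50: print(n,k.sum(),cv2.minAreaRect(W2[k][:,:2].astype(np.float32)*1000))
  for x,y in((.4945,.352),(.486,.282),(.482,.058)):
    k=(np.hypot(W2[:,0]-x,W2[:,1]-y)<.01)
    if k.any(): print(n,k.sum(),np.median(W2[k],0).round(4))
E
```

```text
side 594 ((480.7633972167969, 62.661376953125), (82.10372924804688, 82.52006530761719), 64.6476821899414)
side 301 ((482.427490234375, -175.371337890625), (71.73741149902344, 99.01009368896484), 32.03398895263672)
side 1554 ((491.529296875, 320.4082946777344), (140.5943145751953, 71.453369140625), 84.50752258300781)
side 96 [0.4943 0.3557 0.0634]
side 87 [0.4831 0.2849 0.0755]
side 23 [0.4816 0.059  0.0568]
scene 537 ((480.3787536621094, 57.71659851074219), (81.52388000488281, 84.79007720947266), 64.66563415527344)
scene 324 ((481.89215087890625, -178.51881408691406), (70.8187484741211, 103.22370910644531), 31.834733963012695)
scene 1033 ((491.1369934082031, 316.06866455078125), (141.55429077148438, 73.04057312011719), 83.4153060913086)
scene 151 [0.4947 0.3526 0.663 ]
scene 60 [0.4845 0.2828 0.0773]
scene 40 [0.4815 0.0585 0.0593]
```

View pics/side_end.png

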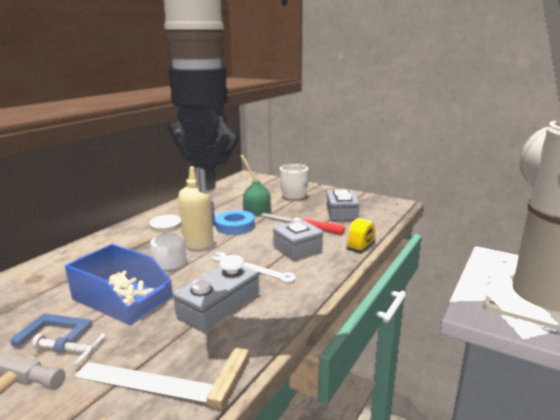

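The side view shows the start button at (202,287) and stop at (232,265), both out. All three boxes stand in place, and the gripper hangs free at (200,165).

```bash
python3 -c "from workcell import order; print(order.job_done())"
```

```text
the job is handed in; nothing more can be done
None
```

The job is handed in, with no verdict returned: I pushed the breaker key in, tipped the mains rocker on, then pressed and released the start button, and the last camera readings showed the stop button unpressed and the boxes unmoved.

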